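# Clear the sample basket off the praline bin and hold its lid open

## Task

The sample basket is standing on the lid of the praline bin: hang it by its handle on the pair of hooks of the hook stand and let go of it. Then raise the bin's lid and hold it open with the fingers alone at about 60 degrees so that I can refill the bin; the lid falls shut by itself, so finish still holding it there, steady. Leave everything else on the counter where it is.

Things in the scene. Friction and masses are not known exactly. Their poses are not given: they have to be found in the camera images.
- bin: praline bin fixed to the counter, clear walls, 220 x 200 x 110 mm (x, y, z), with chocolates inside and an aluminium lid on top; origin under its centre, its x points from the lid's front edge to the hinge. The lid's top is 116.5 mm above the origin
- lid (a joint): opening angle of the bin's lid, rad: 0 lying shut, grows as the front edge rises, stop at 1.4 (60 degrees = 1.047). The lid is a 230 x 200 x 6 mm plate of about 0.3 kg, hinged on the bin's far (+x) rim, reaching 10 mm over the bin's front; it turns freely and falls shut from any angle
- lid_handle (a point): middle of the lid's handle: round steel bar 10 mm thick, 90 mm long, along the bin's y, on two end posts, its centre line 35 mm above the plate's top and 35 mm behind the lid's front edge. It turns with the lid: in the lid's frame it lies 195 mm to -x and 41 mm up from point lid_hinge
- lid_hinge (a point): point on the lid's hinge line (along the bin's y), in its middle, at the plate's underside: 110 mm towards +x and 110.5 mm above the bin's origin; the lid turns about it
- basket: sample basket: open steel tray 90 x 130 x 50 mm (x, y, z) under a rigid upright handle, a round bar 10 mm thick along the basket's y, centre line 130 mm above the underside (80 mm over the tray's rim), uprights 124 mm apart; about 0.18 kg. Starts on the rear part of the bin's lid; origin under its centre, z up. A half turn of it is equivalent
- basket_bar (a point): middle of the bar of the basket's handle
- hooks: fixed hook stand: 150 x 130 mm steel plate, two upright 8 mm rods 70 mm apart in y, 60 mm to +x of the origin; at 230 mm height each bends to -x, slopes down to a low point over the origin and turns up to a tip at 240 mm height, 24 mm to -x of the origin. Origin under the middle of the low points; the hooks point to its -x
- hook_seat (a point): where the middle of the basket's bar rests when it hangs: between the two hooks, over their low points, 219 mm above the stand's origin; the bar then lies along the stand's y. Fingers that grip the bar in its middle pass freely between the two hooks and rods (62 mm). The bar comes in over the tips, from the stand's -x side
- giftbox_large: flat red gift box with a black ribbon, 80 x 140 x 40 mm (x, y, z); origin under its centre; bystander
- giftbox_small: red gift box with a black ribbon, 70 x 70 x 35 mm; origin under its centre; bystander
- jar: small amber jar with a metal cap, 52 mm across, 80 mm high, standing between the bin and the hook stand; origin under its centre; bystander
- tall_jar: clear glass jar, 70 mm across, 130 mm high; origin under its centre; bystander
- dish: white tasting bowl, 100 mm across, 35 mm high; origin under its centre; bystander
- cup: small white tasting cup, 54 mm across, 50 mm high; origin under its centre; bystander
Things that resemble listed ones, but are neither listed nor needed, are in the scene too. Leave any yellow look-alike of the basket alone.

How it is judged (in metres and radians):
On the way:
1. the basket hangs by its handle on both hooks, let go, with the lid still down (distance between basket_bar and hook_seat below 0.03 m and z of basket_bar in the frame of hook_seat below 0.012 m and contact force between basket and hooks above 0.5 N and contact force between basket and the arm below 0.05 N and contact force between basket and the fingers below 0.05 N and contact force between basket and bin below 0.05 N and angle between basket's own z axis and vertical below 0.25 rad and linear speed of basket below 0.08 m/s and value of joint lid below 0.3 rad), for 0.3 s.
At the end, for the whole second after the job is handed in: Lid held by the fingers alone (over 0.3 N, arm under 1 N) between 0.87 and 1.22 rad, turning under 0.1 rad/s; basket hanging on the hooks: middle of its bar within 30 mm of the seat and at most 12 mm above it, tilt under 0.25 rad, under 0.08 m/s, touched by neither robot nor bin (value of joint lid between 0.87 and 1.22 rad and velocity of joint lid between -0.1 and 0.1 rad/s and contact force between the fingers and bin above 0.3 N and contact force between the arm and bin below 1 N and distance between basket_bar and hook_seat below 0.03 m and z of basket_bar in the frame of hook_seat below 0.012 m and contact force between basket and hooks above 0.5 N and contact force between basket and the arm below 0.05 N and contact force between basket and the fingers below 0.05 N and contact force between basket and bin below 0.05 N and angle between basket's own z axis and vertical below 0.25 rad and linear speed of basket below 0.08 m/s); the arm keeps its last pose, push and grip.
It fails at once if a bystander is moved by more than 25 mm or tipped over (distance of any of giftbox_large, giftbox_small, jar, tall_jar, dish, cup from where it was at the start of the episode above 0.025 m or angle between any of giftbox_large, giftbox_small, jar, tall_jar, dish, cup's own z axis and vertical above 0.5 rad).
It also fails if it takes over 62 s, if anything falls off the work surface, if the arm or the gripper's body presses on something with over 40 N, if the wrist force passes 120 N, or if a joint passes its speed limit or range.

## Robot

A 6-joint arm with a two-finger parallel gripper is mounted at the origin on the work surface. World frame = base frame: x ahead of the robot, y to its left, z up, the work surface at z = 0. Lengths are in m, angles in degrees, forces in N, time in s.
With the tool pointing down it reaches from about 0.35 to 0.875 m from the base axis. Payload 4.2 kg.
Tool frame: the origin (TCP) lies midway between the tips of the shut fingers; the grasp point (between the pads) lies 19 mm behind it; z points along the fingers, y is the line along which they close (so a half turn about z gives the same grasp; the last joint's range is limited). The gripper opens to 87 mm and grips with 3 to 60 N. Pads are 19 mm wide; open, the fingers measure 117 mm over their backs; the gripper's body (75 mm by 190 mm) begins 51 mm behind the grasp point.
Start: joints at [-57.09, 22.042, 0.453, 0, -68.411, -14.817], TCP at [0.194, -0.594, 0.201] pointing down, gripper open.
Joint ranges: [-179.83, 179.83], [-69.29, 118.12], [-61.27, 80.66], [-181.25, 117.63], [-171.15, -9.14], [-177.46, 177.46]. Speed limits (degrees/s): [159.86, 159.86, 180, 180, 180, 180].

## Interface

Orientations are given as [roll, pitch, yaw] about the fixed x, y, z axes, in that order (R = Rz(yaw) Ry(pitch) Rx(roll)).
In Python, from workcell import env gives the robot as it stands. The module is installed in compiled form; this text tells all that it offers. Calls block until the motion is done:
- env.goto(position, orientation): joint-space move of the TCP to a pose.
- env.move_straight(position, rotation=None, rate=0.15, force_limit=None): straight line of the TCP; rotation=None keeps the orientation; rate is the mean speed in m/s. With force_limit (N) it stops when the force on the tool has changed by that much, and returns True; else False.
- env.set_joints(angles): joint-space move.
- env.gripper_to(opening, grasp_force=None): opening from 0.0 (shut) to 1.0 (fully open); grasp_force is the grip in N (None keeps the last); returns when the fingers have stopped.
- env.dwell(seconds).
- env.inverse_kinematics(position, orientation): joint angles nearest the present ones, or None.
- env.read_state(): the state.
- env.grab_frame(name): name is "side" or "top"; returns a dict with "image" (384x512x3 uint8, blue, green, red), "fx", "fy", "cx", "cy" (pixels), "D" ([k1, k2, p1, p2, k3] as OpenCV has them; the pictures are not rectified), "position" and "orientation" of the camera in the world. Camera axes: x right, y up, looking along -z (the intrinsics and any distortion apply to the point x, -y, -z); pixel columns grow to the right and rows downward; lengths in m; the calibration is good to about 2 mm. A picture is of the moment at which its call begins. There is no depth.
A pose or a line that the arm cannot do raises env.Unreachable and nothing moves.
- env.close_job(): hands the job in; it is judged then, once.
Trained networks look in a picture, given as the dict that the camera call returned (one of the last four; its "shot" number tells which), for a name from the list of things; names that differ only in an ending like _2 or _b are one class to them, and where a whole thing is asked for, a point or a joint stands for the part that bears it (a point fixed in the world has none). Each returns a list of dicts, best first, with "score" (0 to 1); they miss things now and then, are a little off and sometimes report something else, mostly with a low value. They report only what shows in the picture. A call takes as long as a camera call. They do not tell look-alikes from the thing itself.
- env.search_frame(picture, thing): "xyz" ([x, y, z] in m, in world coordinates, good to about 4 mm: the middle of the surface that is visible of it).
- env.trace(picture, thing): "mask" (384x512 bool, what is visible of it).
The state is a dict: "clock": time; "joint_positions": joint angles; "qvel": joint speeds; "joint_torque": joint torques, N m; "position": TCP position; "tool_rot": TCP orientation; "force": force on the tool from outside, world axes, zero at the start; "wrist_torque": the same for the moment, N m; "opening": opening from 0.0 (shut) to 1.0 (fully open); "finger_force": force on a finger pad.
Only numpy, scipy, OpenCV 4.12 (cv2) and the standard library are available. Lean on these libraries where they do the work, as an engineer would, in place of code of your own. Each camera call takes 0.05 s, during which the arm holds its last target. There are 200 camera calls.

## Working session

There is one attempt and no reset: what is moved stays moved. The work goes in short steps, each a Python script; the robot and the scene stay as the last script left them, time stands still between calls to the robot, and variables do not carry over. Pictures are saved under pics/ and viewed, at most 10 in all, crops included, and the job is handed in when it is done.

```bash
mkdir -p pics
cat > h.py <<'E'
import numpy as np, cv2, pickle
from workcell import env
from scipy.spatial.transform import Rotation as R
E
python3 - <<'E'
from h import *
T=env.grab_frame("top");S=env.grab_frame("side")
pickle.dump((T,S),open("f0.pkl","wb"))
for f,n in((T,"top"),(S,"side")):
    cv2.imwrite(f"pics/{n}0.png",f["image"])
    print(n,{k:v for k,v in f.items() if k!="image"})
for th in ["bin","lid_handle","basket","basket_bar","hooks","giftbox_large","giftbox_small","jar","tall_jar","dish","cup"]:
    for f,n in((T,"T"),(S,"S")):
        for d in env.search_frame(f,th)[:3]: print(th,n,round(d["score"],2),np.round(d["xyz"],3))
s=env.read_state();print(s["clock"],s["position"],s["tool_rot"],s["force"])
E
```

```text
top {'fx': 409.44702624935246, 'fy': 409.44702624935246, 'cx': 250.52603513998383, 'cy': 193.72546922922436, 'D': array([-0.11847451,  0.        ,  0.        ,  0.        ,  0.        ]), 'position': array([ 0.4112998 , -0.0051647 ,  1.47919771]), 'orientation': array([  5.26952118,   0.43133727, -88.98123612]), 'shot': 1}
side {'fx': 461.9373756984411, 'fy': 461.9373756984411, 'cx': 254.01528218059693, 'cy': 193.17561465906547, 'D': array([-0.15308854,  0.        ,  0.        ,  0.        ,  0.        ]), 'position': array([-0.32829774,  0.86676589,  1.04278022]), 'orientation': array([  54.97936164,   -0.35535726, -135.69386972]), 'shot': 2}
bin T 0.82 [0.564 0.19  0.115]
bin T 0.43 [ 0.533 -0.008  0.085]
bin S 0.55 [0.529 0.259 0.102]
bin S 0.54 [ 0.595 -0.21   0.011]
bin S 0.15 [0.522 0.003 0.05 ]
lid_handle T 0.97 [0.558 0.191 0.118]
lid_handle T 0.58 [0.619 0.408 0.12 ]
lid_handle S 0.59 [0.542 0.231 0.119]
basket T 0.84 [ 0.682 -0.015  0.038]
basket T 0.73 [0.564 0.186 0.117]
basket T 0.58 [0.635 0.204 0.155]
basket S 0.73 [0.625 0.209 0.157]
basket S 0.73 [ 0.678 -0.023  0.04
[... 169 characters left out ...]
0.77 [ 0.597 -0.207  0.008]
giftbox_large T 0.83 [0.322 0.234 0.038]
giftbox_large S 0.77 [0.309 0.245 0.039]
giftbox_large S 0.46 [ 0.594 -0.209  0.01 ]
giftbox_small T 0.59 [ 0.317 -0.235  0.035]
giftbox_small S 0.7 [ 0.325 -0.204  0.04 ]
jar T 0.48 [ 0.534 -0.007  0.085]
jar S 0.7 [0.411 0.008 0.035]
jar S 0.67 [0.523 0.005 0.051]
tall_jar T 0.91 [0.616 0.405 0.124]
tall_jar S 0.8 [0.604 0.432 0.088]
dish T 0.68 [ 0.651 -0.43   0.018]
dish S 0.68 [ 0.661 -0.439  0.02 ]
dish S 0.57 [0.529 0.256 0.098]
cup T 0.51 [0.409 0.007 0.008]
cup S 0.83 [0.414 0.011 0.034]
1.2 [ 0.19413008 -0.59405451  0.20055587] [ 1.79999481e+02 -6.94160605e-04 -1.61904956e+02] [-0.3616887   0.21757821 -0.32338382]
```

Run:
```python
import pickle,cv2
T,S=pickle.load(open("f0.pkl","rb"))
for f,n in((T,"top"),(S,"side")): cv2.imwrite(f"pics/{n}0b.png",cv2.resize(f["image"],(800,600),interpolation=cv2.INTER_CUBIC))
```

```text
(no output)
```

View pics/top0b.png

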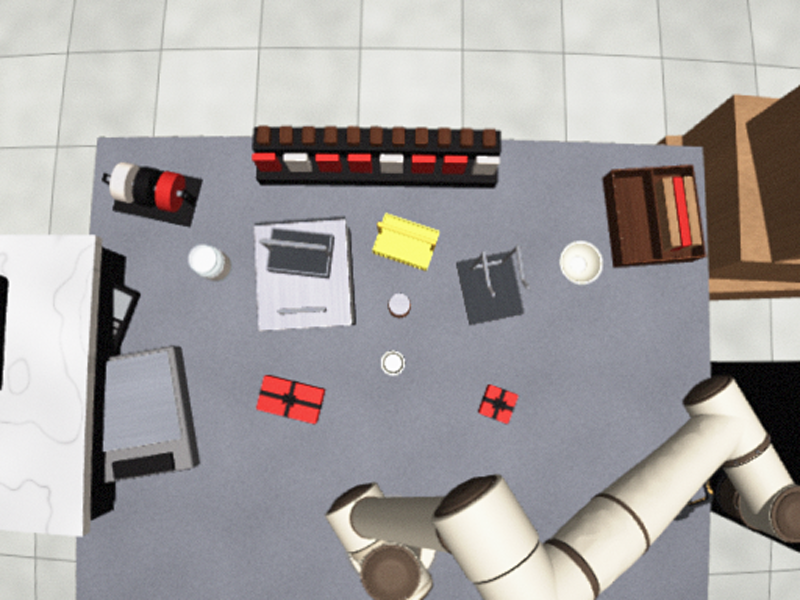

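View pics/side0b.png

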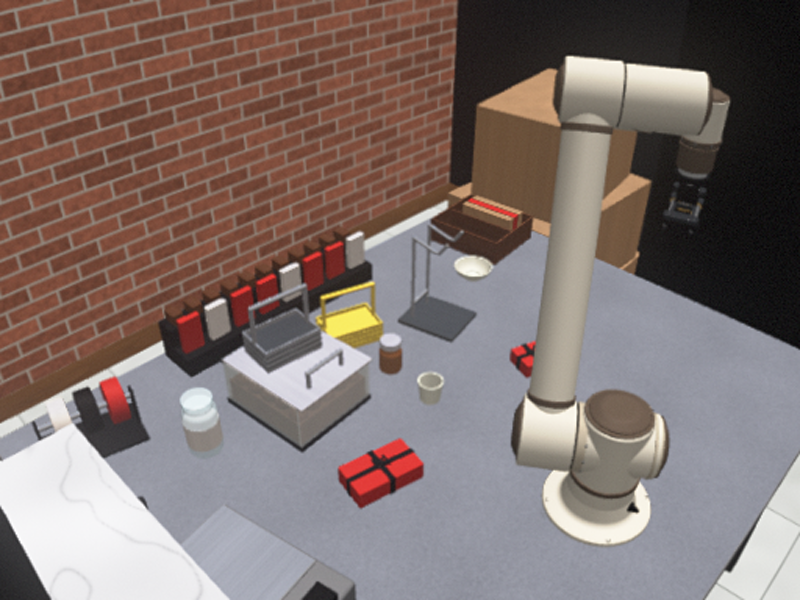

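The top view shows two basket-like things. One is the steel basket at (300,252), standing on the bin's lid. The other is yellow, at (407,242), on the counter. The steel one on the lid fits the description, and the yellow one is the look-alike to leave alone. The bin is at (305,275), the hook stand at (490,286), the jar at (400,304) and the cup at (393,362). I'll enlarge both views to confirm this and pick model points.

Run:
```python
import pickle,cv2
T,S=pickle.load(open("f0.pkl","rb"))
def crop(f,x,y,w,h,k,n):
    c=cv2.resize(f["image"][y:y+h,x:x+w],None,fx=k,fy=k,interpolation=cv2.INTER_CUBIC)
    for i in range(0,w,20): cv2.putText(c,str(x+i),(i*k,8),0,.3,(0,255,255));cv2.line(c,(i*k,0),(i*k,h*k),(0,255,255) if i%100==0 else (0,160,160),1) if 0 else cv2.line(c,(i*k,10),(i*k,16),(0,255,255),1)
    for i in range(0,h,20): cv2.putText(c,str(y+i),(8,i*k+3),0,.3,(0,255,255));cv2.line(c,(0,i*k),(6,i*k),(0,255,255),1)
    cv2.imwrite("pics/"+n,c)
crop(T,155,130,190,90,4,"tc.png")
crop(S,140,140,170,146,4,"sc.png")
```

```text
(no output)
```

View pics/tc.png

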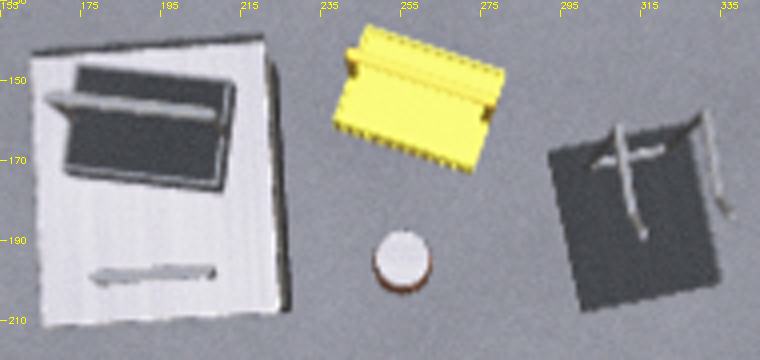

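View pics/sc.png

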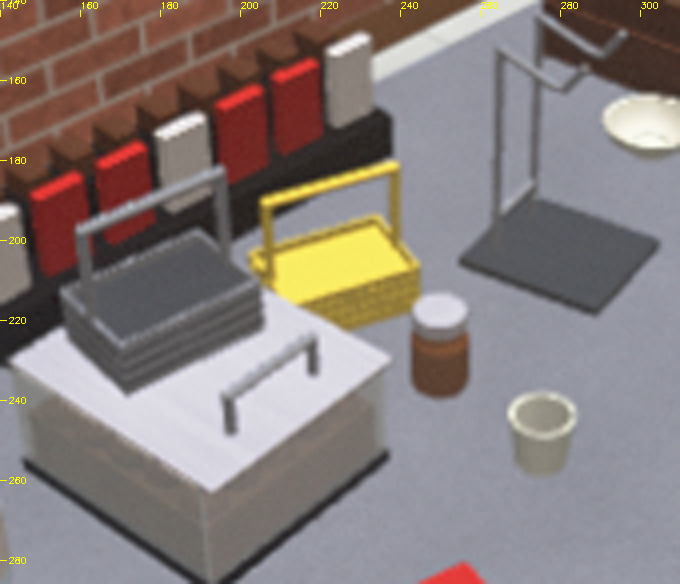

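The enlarged crops confirm that the steel (grey) basket stands on the lid and the yellow one stands on the counter. The hook tips point to -x (down in the top view). Next I fit the poses from the picked corner points.

```bash
cat >> h.py <<'E'
def proj(f,P):
    r=R.from_euler("xyz",f["orientation"],degrees=True).as_matrix()@np.diag([1,-1,-1])
    K=np.array([[f["fx"],0,f["cx"]],[0,f["fy"],f["cy"]],[0,0,1.]])
    return cv2.projectPoints(np.asarray(P,float).reshape(-1,3),cv2.Rodrigues(r.T)[0],-r.T@f["position"],K,f["D"])[0][:,0]
def place(p,P):  # p=x,y,yaw(rad),z
    return np.asarray(P,float)@R.from_euler("z",p[2]).as_matrix().T+[p[0],p[1],p[3]]
E
cat > fit.py <<'E'
from h import *
from scipy.optimize import least_squares
T,S=pickle.load(open("f0.pkl","rb"))
def fit(name,x0,tp,sp,z=0,plate=False):
    def px(l,ox,oy): return (np.array([a[1] for a in l])+.5)/4-.5+[ox,oy]
    mt=np.array([a[0] for a in tp])/1000.; ms=np.array([a[0] for a in sp])/1000.
    pt,ps=px(tp,155,130),px(sp,140,140)
    def res(p):
        q=[p[0],p[1],p[2],z]; off=lambda m:m+np.c_[p[3]*(m[:,2]<.02),m[:,:2]*0] if plate else m
        return np.r_[(proj(T,place(q,off(mt)))-pt).ravel(),(proj(S,place(q,off(ms)))-ps).ravel()]
    s=least_squares(res,list(x0)+([0] if plate else []),loss="soft_l1",x_scale=.1)
    print(name,s.x,np.degrees(s.x[2])); print(np.round(res(s.x).reshape(-1,2),1).tolist()); return s.x
H=fit("hooks",(.58,-.2,0),[((60,35,230),(620,130)),((-24,35,240),(642,236)),((60,-35,230),(708,115)),((-24,-35,240),(731,214)),
 ((75,65,8),(548,152)),((-75,65,8),(583,311)),((-75,-65,8),(721,281))],
 [((60,35,230),(498,52)),((60,-35,230),(541,17)),((-24,35,240),(587,70)),((-24,-35,240),(625,34)),((0,35,210),(566,88)),((0,-35,210),(603,52)),
 ((75,65,8),(460,260)),((-75,65,8),(597,310)),((-75,-65,8),(659,241))],plate=True)
B=fit("bin",(.57,.19,0),[((110,100,116.5),(32,53)),((110,-100,116.5),(264,38)),((-120,100,116.5),(43,326)),((-120,-100,116.5),(281,311)),((-85,45,151.5),(95,277)),((-85,-45,151.5),(213,271))],
 [((110,100,116.5),(11,357)),((-120,100,116.5),(210,491)),((-120,-100,116.5),(390,357)),((-85,45,151.5),(229,393)),((-85,-45,151.5),(313,342)),((-110,100,0),(208,580))])
K=fit("basket",(.63,.2,0),[((45,65,50),(77,66)),((45,-65,50),(234,82)),((-45,-65,50),(222,190)),((-45,65,50),(65,172)),((0,65,130),(46,100)),((0,-65,130),(217,114))],
 [((45,65,50),(63,292)),((45,-65,50),(200,232)),((-45,65,50),(127,360)),((-45,65,0),(127,390)),((-45,-65,50),(262,291)),((0,62,130),(83,230)),((0,-62,130),(220,172))],z=.1165)
E
python3 fit.py
```

```text
hooks [ 0.5753321  -0.22153602  0.22220649  0.01239952] 12.731493968459565
[[-0.2, 0.5], [0.7, 0.1], [-0.3, -0.3], [0.7, 0.9], [-0.1, -0.5], [-0.0, 0.2], [0.5, 0.3], [1.0, -0.5], [0.0, 0.1], [-0.1, -0.9], [-0.2, -0.4], [-1.3, 0.1], [-1.1, 0.6], [-1.0, 0.2], [-0.1, 0.7], [0.4, 0.2]]
bin [0.60214397 0.20125507 0.07564163] 4.33394594461627
[[0.3, 0.5], [0.7, 0.5], [-0.0, -0.5], [-0.1, -0.1], [0.9, -0.4], [-1.2, -0.5], [-0.6, 0.3], [-0.0, -0.2], [0.8, -0.0], [-0.5, 0.6], [-0.5, -1.1], [1.1, 3.8]]
basket [ 0.63574746  0.2012091  -0.09025136] -5.171021850247548
[[-0.3, -0.6], [-0.3, -0.6], [-0.6, -0.4], [-0.8, -0.0], [0.6, -0.2], [-0.4, 0.6], [-0.0, -0.0], [0.1, -0.5], [-0.7, -3.0], [0.9, 2.1], [0.6, -2.5], [0.4, 0.8], [0.5, 0.3]]
```

```bash
cat >> h.py <<'E'
HK=np.array([.5753,-.2215,np.radians(12.73)]); BIN=np.array([.6021,.2013,np.radians(4.33)]); BK=np.array([.6357,.2012,np.radians(-5.17)])
def W(p,x,y,z): return place([*p,0],[[x,y,z]])[0]
def st(*k):
    s=env.read_state(); print({a:np.round(s[a],3).tolist() for a in ("clock","position","opening","finger_force","force")+k})
E
python3 - <<'E'
from h import *
up=np.array([.194,-.594,.42])
for sg in (-90,90):
    for n,p,q in (("bk",BK,W(BK,0,0,.2275)),("bk+",BK,W(BK,0,0,.30)),("hk",HK,W(HK,0,0,.2)),("hk-",HK,W(HK,-.09,0,.28)),("lid",BIN,W(BIN,-.085,0,.1325)),("lid60",BIN,W(BIN,.048,0,.281))):
        j=env.inverse_kinematics(q,[180,0,sg+np.degrees(p[2])]); print(sg,n,None if j is None else np.round(j,0))
print(env.inverse_kinematics(up,[180,0,-161.9]))
E
```

```text
-90 bk [ 31.  25.   9.   0. -74. -37.]
-90 bk+ [ 31.  24.  17.   0. -83. -37.]
-90 hk [ -6.  21.  -1.   0. -68.  19.]
-90 hk- [ -9.  11.  -3.   0. -75.  22.]
-90 lid [ 37.  18. -15.   0. -56. -33.]
-90 lid60 [ 31.  26.  18.   0. -82. -27.]
90 bk [ 31.  25.   9.   0. -74. 143.]
90 bk+ [ 31.  24.  17.   0. -83. 143.]
90 hk [  -6.   21.   -1.    0.  -68. -161.]
90 hk- [  -9.   11.   -3.    0.  -75. -158.]
90 lid [ 37.  18. -15.   0. -56. 147.]
90 lid60 [ 31.  26.  18.   0. -82. 153.]
[-57.09614644  19.20485348  26.61492754   0.         -97.41007407
 -14.80385356]
```

Run:
```python
from h import *
o=[180,0,-90+np.degrees(BK[2])]
env.move_straight([.194,-.594,.40],rate=.3)
env.goto(W(BK,0,0,.31),o); st()
print(env.move_straight(W(BK,0,0,.2285),rate=.12,force_limit=6)); st()
env.gripper_to(0.0,25); st()
env.move_straight(W(BK,0,0,.31),rate=.12); st()
f=env.grab_frame("side"); cv2.imwrite("pics/lift.png",cv2.resize(f["image"][80:290,100:380],None,fx=2.5,fy=2.5))
```

```text
{'clock': 5.217, 'position': [0.636, 0.2, 0.31], 'opening': 0.998, 'finger_force': 0.0, 'force': [-0.338, 0.246, -0.29]}
False
{'clock': 6.05, 'position': [0.636, 0.201, 0.23], 'opening': 1.002, 'finger_force': 0.0, 'force': [0.916, -0.981, 0.768]}
{'clock': 7.575, 'position': [0.637, 0.201, 0.23], 'opening': 0.003, 'finger_force': 2.824, 'force': [1.68, -0.322, 5.898]}
{'clock': 8.408, 'position': [0.635, 0.201, 0.308], 'opening': 0.006, 'finger_force': 0.0, 'force': [0.517, 0.125, 0.235]}
```

View pics/lift.png

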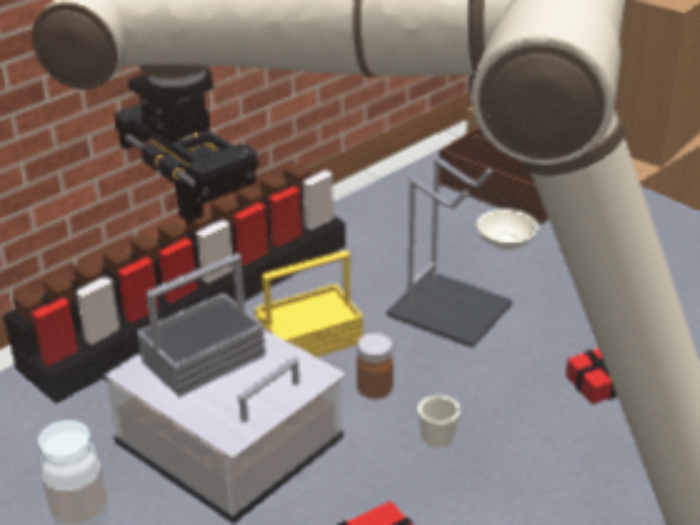

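The fingers closed empty, and the basket is still standing on the lid. The picture shows the fingertip at (190,212) and the bar's middle at (195,272). I'll triangulate the bar with z left free instead of assuming its height.

```bash
cat > tri.py <<'E'
from h import *
from scipy.optimize import least_squares
T,S=pickle.load(open("f0.pkl","rb"))
px=lambda c,ox,oy:(np.array(c)+.5)/4-.5+[ox,oy]
for n,a,b,x0 in (("bar+",(46,100),(80,230),(.64,.26,.24)),("bar-",(217,114),(222,172),(.64,.14,.24)),("lidFL",(43,326),(210,491),(.48,.3,.11)),("lidFR",(281,311),(390,357),(.48,.1,.11)),("lidRL",(32,53),(11,357),(.7,.3,.11)),
 ("han+",(93,277),(229,393),(.52,.24,.15)),("han-",(215,271),(313,342),(.52,.15,.15)),("tip+",(642,236),(587,70),(.55,-.2,.24)),("tip-",(731,214),(625,34),(.55,-.25,.24)),("rod+",(620,130),(498,52),(.63,-.2,.23)),("rod-",(708,115),(541,17),(.63,-.25,.23))):
    r=lambda X:np.r_[(proj(T,X)-px(a,155,130))[0],(proj(S,X)-px(b,140,140))[0]]
    s=least_squares(r,x0); print(n,np.round(s.x,4),np.round(s.fun,1))
# now: where do tcp/fingertips and bar show in the new frames
t=env.grab_frame("top");s=env.grab_frame("side");pickle.dump((t,s),open("f1.pkl","wb"))
p=env.read_state()["position"]
print("tcp",proj(s,p)[0],proj(t,p)[0],"bar",proj(s,[W(BK,0,y,.2465) for y in(-.062,0,.062)]))
c=cv2.resize(s["image"][130:255,130:260],None,fx=4.5,fy=4.5,interpolation=cv2.INTER_CUBIC)
for q in [p]+[W(BK,0,y,.2465) for y in(-.062,0,.062)]:
    u=(proj(s,q)[0]+.5-[130,130])*4.5; cv2.circle(c,tuple(int(v) for v in u),3,(0,255,0),-1)
cv2.imwrite("pics/chk.png",c)
E
python3 tri.py
```

```text
bar+ [0.6404 0.2669 0.2517] [-0.1 -0.1  0.1  0. ]
bar- [0.6329 0.1362 0.2448] [-0.2 -0.2  0.3  0.1]
lidFL [0.4738 0.2921 0.1167] [-0.1 -0.1  0.2  0. ]
lidFR [0.4909 0.0933 0.1161] [-0.3 -0.4  0.5  0. ]
lidRL [0.7043 0.3087 0.1177] [ 0.4  0.4 -0.5 -0.1]
han+ [0.5109 0.2419 0.1573] [ 0.4  0.4 -0.5 -0.1]
han- [0.5211 0.1462 0.1444] [-0.3 -0.4  0.5  0.1]
tip+ [ 0.544  -0.1915  0.2369] [ 0.2  0.2 -0.3 -0. ]
tip- [ 0.5613 -0.2604  0.2379] [ 0.4  0.5 -0.7 -0. ]
rod+ [ 0.629  -0.1744  0.2268] [-0.2 -0.3  0.4  0. ]
rod- [ 0.641  -0.2428  0.2306] [-0.1 -0.1  0.2  0. ]
tcp [176.67077195 173.08249082] [184.15959963 152.910103  ] bar [[195.15984491 182.97801389]
 [178.34705016 190.28306853]
 [160.82393357 197.91589561]]
```

View pics/chk.png

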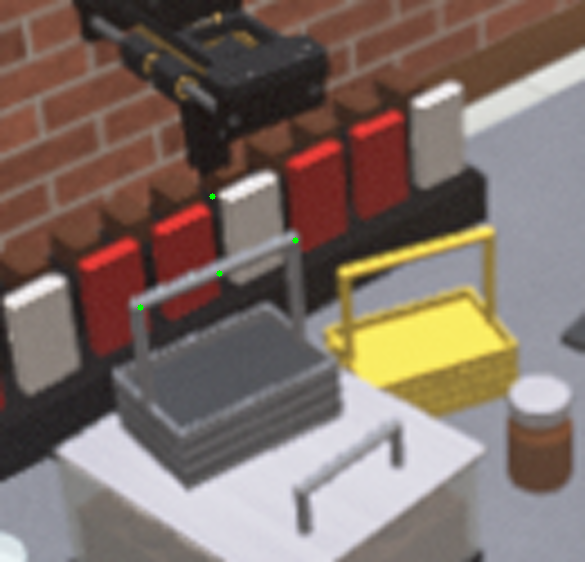

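The steel basket's bar is where my fit puts it (middle at (219,273)). The visible fingertip at (207,165), though, sits about 22 mm above the projected TCP at (212,197). So the tips seem shorter than reported, which would explain the empty grasp. I'll probe the bar's top with the shut fingers to measure the offset.

Run:
```python
from h import *
st()
print(env.move_straight(W(BK,0,0,.215),rate=.06,force_limit=4)); st()
env.move_straight(W(BK,0,0,.29),rate=.2); st()
```

```text
{'clock': 8.558, 'position': [0.635, 0.201, 0.309], 'opening': 0.007, 'finger_force': 0.0, 'force': [-0.285, 0.245, -0.194]}
True
{'clock': 9.767, 'position': [0.636, 0.201, 0.23], 'opening': 0.003, 'finger_force': 2.561, 'force': [-0.962, -0.167, 4.76]}
{'clock': 10.225, 'position': [0.636, 0.201, 0.29], 'opening': 0.006, 'finger_force': 0.0, 'force': [0.105, -0.436, -0.994]}
```

Contact came at a reported z of 0.230 against a bar top of 0.2515. The real tips are therefore 21.5 mm behind the reported TCP along the tool, which agrees with the picture. From here I use a grasp offset of 40.5 mm.

```bash
cat >> h.py <<'E'
D=.0405  # grasp point to reported TCP, along the tool
E
python3 - <<'E'
from h import *
env.gripper_to(0.7)
print(env.move_straight(W(BK,0,0,.2465-D),rate=.15,force_limit=6)); st()
env.gripper_to(0.0,30); st()
env.move_straight(W(BK,0,0,.32-D),rate=.12); st()
f=env.grab_frame("side"); cv2.imwrite("pics/lift2.png",cv2.resize(f["image"][80:290,100:380],None,fx=2.5,fy=2.5))
E
```

```text
False
{'clock': 12.125, 'position': [0.636, 0.201, 0.207], 'opening': 0.702, 'finger_force': 0.0, 'force': [0.409, 0.162, 0.051]}
{'clock': 13.033, 'position': [0.636, 0.201, 0.206], 'opening': 0.104, 'finger_force': 29.996, 'force': [1.27, 0.177, 0.153]}
{'clock': 13.8, 'position': [0.635, 0.201, 0.278], 'opening': 0.102, 'finger_force': 29.997, 'force': [0.286, -0.644, -1.596]}
```

View pics/lift2.png

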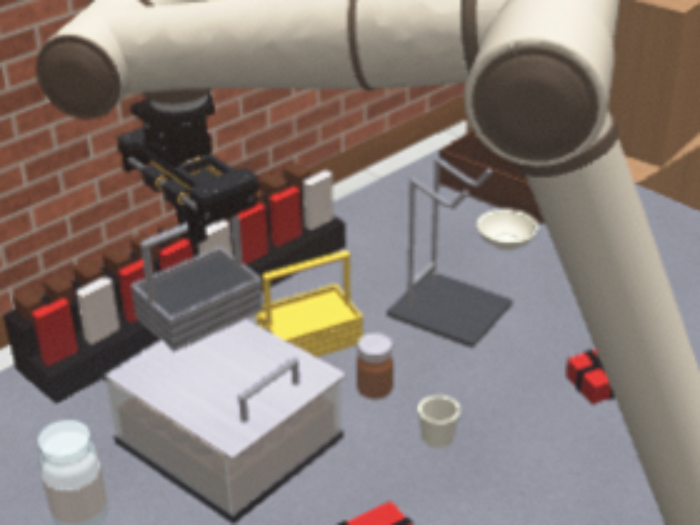

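The basket is gripped and level at (197,300). Now I carry it in front of the stand, bring it in over the tips and lower it.

Run:
```python
from h import *
o=[180,0,-90+np.degrees(HK[2])]
env.move_straight([.45,-.06,.32-D],o,rate=.25)
env.move_straight(W(HK,-.11,0,.30-D),rate=.2); st()
env.move_straight(W(HK,-.11,0,.272-D),rate=.1)
print(env.move_straight(W(HK,0,0,.272-D),rate=.08,force_limit=7)); st()
f=env.grab_frame("side"); u=(proj(f,W(HK,0,0,.219))[0]).astype(int); print(u)
c=f["image"][u[1]-65:u[1]+70,u[0]-70:u[0]+80]
cv2.imwrite("pics/hook1.png",cv2.resize(c,None,fx=4,fy=4,interpolation=cv2.INTER_CUBIC))
```

```text
{'clock': 16.375, 'position': [0.468, -0.245, 0.26], 'opening': 0.101, 'finger_force': 29.999, 'force': [0.06, 0.479, -0.692]}
False
{'clock': 18.333, 'position': [0.575, -0.222, 0.232], 'opening': 0.102, 'finger_force': 29.999, 'force': [0.412, -0.176, -2.252]}
[284 155]
```

View pics/hook1.png

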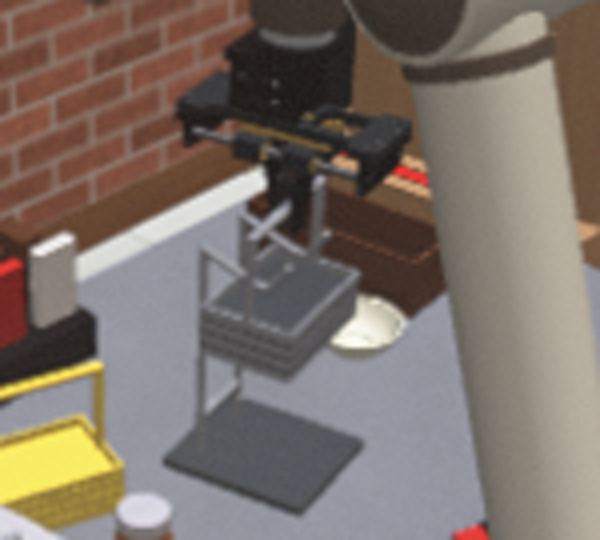

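The bar (255–320, about 215) is above the hooks, with the tray between the tips and the rods. Lower and release.

Run:
```python
from h import *
print(env.move_straight(W(HK,0,0,.217-D),rate=.05,force_limit=2.5)); st()
env.gripper_to(0.45); env.dwell(.3); st()
env.move_straight(W(HK,0,0,.34-D),rate=.1); env.dwell(.2); st()
t=env.grab_frame("top");f=env.grab_frame("side"); pickle.dump((t,f),open("f2.pkl","wb"))
for d in env.search_frame(f,"basket_bar")[:3]: print(d["score"],d["xyz"])
u=[284,155]; print(proj(f,[W(HK,0,y,.219) for y in(.062,-.062)]))
c=cv2.resize(f["image"][u[1]-65:u[1]+70,u[0]-70:u[0]+80],None,fx=4,fy=4,interpolation=cv2.INTER_CUBIC)
for q in proj(f,[W(HK,0,y,.219) for y in(.062,-.062)]): cv2.circle(c,(int(4*(q[0]-214+.5)),int(4*(q[1]-90+.5))),2,(0,255,0),-1)
cv2.imwrite("pics/hook2.png",c)
```

```text
True
{'clock': 19.358, 'position': [0.576, -0.221, 0.178], 'opening': 0.105, 'finger_force': 30.0, 'force': [2.495, -0.939, 1.136]}
{'clock': 20.475, 'position': [0.574, -0.221, 0.177], 'opening': 0.45, 'finger_force': 0.0, 'force': [0.101, 0.464, -1.05]}
{'clock': 22.05, 'position': [0.575, -0.221, 0.299], 'opening': 0.452, 'finger_force': 0.0, 'force': [-0.313, 0.455, 0.047]}
0.64 [0.5627, -0.2004, 0.1291]
0.64 [0.6757, -0.0241, 0.0403]
[[276.13259836 162.94883182]
 [292.85325273 147.93879383]]
```

View pics/hook2.png

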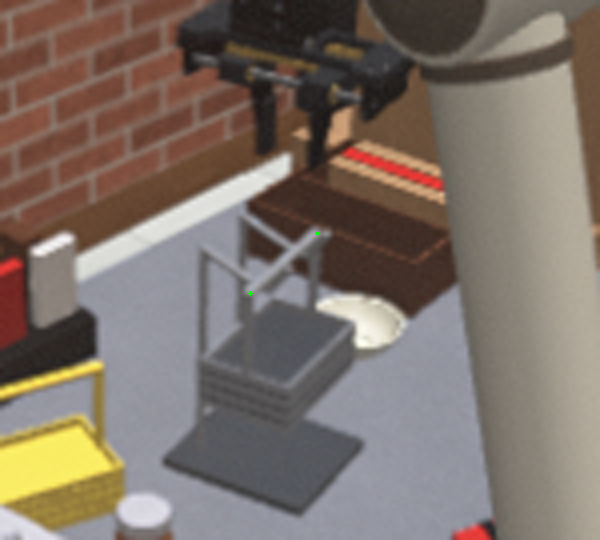

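The basket hangs on both hooks: the bar ends coincide with the predicted points (250,293) and (318,233), and it is level and released. Now the lid: grip its handle and follow the arc.

```bash
cat >> h.py <<'E'
def lidpose(th,a):
    c,s=np.cos(th),np.sin(th)
    g=W(BIN,.110-.195*c+.041*s,0,.1105+.195*s+.041*c)
    Rm=R.from_euler("z",BIN[2])*R.from_euler("y",a)*R.from_euler("z",-BIN[2])*R.from_euler("xyz",[180,0,-90+np.degrees(BIN[2])],degrees=True)
    return g+D*Rm.as_matrix()[:,2], Rm.as_euler("xyz",degrees=True)
E
python3 - <<'E'
from h import *
for t in (0,30,60): print(np.round(env.inverse_kinematics(*lidpose(np.radians(t),np.radians(t/3))),1))
p,o=lidpose(0,0)
env.goto(p+[0,0,.12],o); env.gripper_to(.7)
print(env.move_straight(p,rate=.1,force_limit=6)); st()
env.gripper_to(0,20); st()
E
```

```text
[ 37.4  19.8 -17.    0.  -53.2 -33.1]
[ 32.5  24.2   5.3  -4.8 -80.  -27. ]
[  27.6   37.1   34.7   -8.1 -105.9  -24.2]
False
{'clock': 25.817, 'position': [0.518, 0.195, 0.112], 'opening': 0.699, 'finger_force': 0.0, 'force': [-0.334, 0.398, 1.081]}
{'clock': 26.725, 'position': [0.516, 0.195, 0.111], 'opening': 0.104, 'finger_force': 19.978, 'force': [-4.941, -0.149, 3.151]}
```

Run:
```python
from h import *
for t in range(8,61,4+4):
    p,o=lidpose(np.radians(t),np.radians(t/3)); 
    hit=env.move_straight(p,o,rate=.1,force_limit=25); s=env.read_state()
    print(t,hit,round(s["clock"],1),np.round(s["force"],1),np.round(s["opening"],3),np.round(s["finger_force"],1))
    if hit: break
```

```text
8 False 27.1 [-4.5  1.  -1.2] 0.104 20.0
16 False 27.6 [-5.5  1.5  1.2] 0.102 20.0
24 False 28.0 [-7.8  2.3  2.1] 0.108 20.0
32 False 28.4 [-8.6  2.   5.5] 0.106 20.0
40 False 28.8 [-7.5  2.9  6. ] 0.108 20.0
48 False 29.2 [-6.4  2.2  7.4] 0.102 20.0
56 False 29.7 [-5.6  3.3  7.5] 0.108 20.0
```

Run:
```python
from h import *
p,o=lidpose(np.radians(60),np.radians(20)); print(env.move_straight(p,o,rate=.05,force_limit=25)); env.dwell(1); st("qvel")
f=env.grab_frame("side")
c=cv2.resize(f["image"][110:290,120:340],None,fx=3.3,fy=3.3,interpolation=cv2.INTER_CUBIC)
th=np.radians(60);co,si=np.cos(th),np.sin(th)
for y in(.1,-.1):
    q=(proj(f,W(BIN,.11-.23*co+.006*si,y,.1105+.23*si+.006*co))[0]+.5-[120,110])*3.3; cv2.circle(c,(int(q[0]),int(q[1])),3,(0,255,0),-1)
cv2.imwrite("pics/lid.png",c)
```

```text
False
{'clock': 31.075, 'position': [0.636, 0.205, 0.264], 'opening': 0.105, 'finger_force': 20.008, 'force': [-3.637, 3.421, 7.908], 'qvel': [-0.057, -0.065, -0.088, -0.086, -0.038, 0.07]}
```

View pics/lid.png

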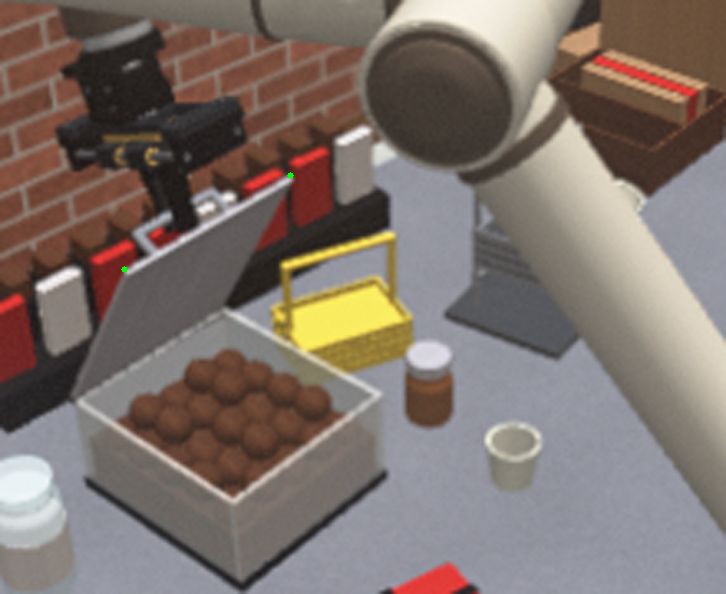

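The lid's front corners lie on the 60° prediction, (125,268) and (290,176). The fingers hold the handle clear of the plate, and the part of the basket not hidden behind the arm still hangs at (510,250). Hand in.

```bash
python3 -c "
from h import *
print(env.close_job())"
```

```text
the job is handed in; nothing more can be done
None
```

I hung the sample basket by its handle on both hooks and let go, then raised the lid; the fingers alone are holding it steady at about 60°, and I handed the job in at about 31 s (no verdict was shown).

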